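Seat the food probe in its check well

TASK

Lift the food probe out of its white dock and, keeping it upright, lower it into the well of the black check block. The blue stop collar will land on the block and ride up the stem; carry on gently until the tip is really pressing on the sprung bottom of the well, and keep a light, steady pressure there (some 8 N on the bottom) for about two seconds, never forcing it. Then let go and leave the probe standing in the well, its tip on the bottom and its collar down on the block, with the mug, garlic and salt shaker left where they are.

Things in the scene. Friction and masses are not known exactly. Their poses are not given: they have to be found in the camera images.
- probe_grip (a point): Middle of the red handle of the food probe. The handle is an upright round cylinder 26 mm in diameter and 43 mm tall; this point is 23 mm below its flat top, 22 mm above the under side of a finger guard (a red disc 38 mm wide, 5 mm thick) at the handle's foot, and 122 mm above the probe's tip. The z axis runs up along the probe. The whole probe weighs about 0.25 kg.
- probe_tip (a point): Tip of the probe's steel stem. The stem is 10 mm in diameter and 95 mm long below the guard; its last 10 mm taper to 3.6 mm at this point. The z axis runs up along the probe.
- probe: The food probe as a whole (steel stem, red handle, blue collar); origin at its tip, z up along the stem.
- collar_face (a point): Centre of the under side of the blue stop collar, a ring 36 mm wide and 12 mm thick round the stem. It starts 30 mm above the tip and can slide 50 mm up the stem (to 80 mm above the tip) against a steady drag of about 4 N, more than the probe's weight; it stays where it is left. When it lands on the block, 4 N are therefore felt well before the tip reaches the bottom, and are felt in addition to the force on the bottom.
- dock_mouth (a point): Centre of the mouth of the hole in the white dock, on its top face 40 mm above the worktop. The dock is fixed, 60 mm square, with a foot 68 mm square. The probe stands upright in this hole at first, 29 mm deep with 0.7 mm play all round.
- well_mouth (a point): Centre of the mouth of the well in the black check block (orange ring round it), on the block's flat top 85 mm above the worktop. The block is fixed, 70 mm square, with a foot 78 mm square. The well is a straight vertical round hole 12 mm wide. Z axis up.
- well_bottom: The sprung bottom inside the well, hidden. THIS POSE IS ONLY THE CENTRE OF THE MOUTH: the bottom lies somewhere between 42 and 70 mm below it, differently each time, and must be felt. The bottom is a pad on a spring: it gives 1 mm for every 5 N, 6 mm at most.
- mug: Green and white mug standing behind the work, 101 mm tall; not to be disturbed. Origin at the centre of its under side.
- garlic_bulb: Garlic bulb, 51 mm tall, lying between the dock and the block; not to be disturbed. Origin at the centre of its under side.
- salt: Salt shaker, 44 mm wide and 90 mm tall, standing behind the work; not to be disturbed. Origin at the centre of its under side.

How it is judged:
On the way, in this order (a step that is already met when the one before it is completed fails the run):
1. the probe is lifted clear of its dock, its tip more than 70 mm above the worktop (height (world z) of probe_tip above 0.07 m), for 0.1 s.
2. in the well, with the collar on the block, the tip presses on the sprung bottom with 3 to 14 N for 1 s (horizontal distance between probe_tip and well_mouth below 0.006 m and z of probe_tip in the frame of well_mouth below -0.038 m and z of collar_face in the frame of well_mouth below 0.005 m and angle between probe_tip's own z axis and vertical below 0.15 rad and contact force between probe and well_bottom between 3 and 14 N), for 1 s.
At the end, for the whole second after the job is handed in: The probe stands released and at rest in the well, upright within 0.15 rad, its tip within 6 mm of the well's axis, more than 38 mm deep and resting on the sprung bottom (0.5 to 6 N), the collar's under side no more than 5 mm above the block's top (horizontal distance between probe_tip and well_mouth below 0.006 m and z of probe_tip in the frame of well_mouth below -0.038 m and z of collar_face in the frame of well_mouth below 0.005 m and angle between probe_tip's own z axis and vertical below 0.15 rad and contact force between probe and well_bottom between 0.5 and 6 N and linear speed of probe below 0.02 m/s and contact force between the fingers and probe below 0.1 N); the robot touches nothing.
It fails at once if the tip is forced on the bottom of the well with more than 18 N (contact force between probe and well_bottom above 18 N).
It fails at once if the probe is tipped more than 0.6 rad from upright (angle between probe_tip's own z axis and vertical above 0.6 rad).
It fails at once if the mug is moved by more than 25 mm (distance of mug from where it was at the start of the episode above 0.025 m).
It fails at once if the garlic bulb is moved by more than 25 mm (distance of garlic_bulb from where it was at the start of the episode above 0.025 m).
It fails at once if the salt shaker is moved by more than 25 mm (distance of salt from where it was at the start of the episode above 0.025 m).
It also fails if it takes over 56 s, if anything falls off the work surface, if the arm or the gripper's body presses on something with over 40 N, if the wrist force passes 120 N, or if a joint passes its speed limit or range.

ROBOT

A 6-joint arm with a two-finger parallel gripper is mounted at the origin on a cart in front of the work surface, level with it; the furniture and walls round the work are solid. World frame = base frame: x ahead of the robot, y to its left, z up, the work surface at z = 0. Lengths are in m, angles in rad, forces in N, time in s.
With the tool pointing down it reaches from about 0.25 to 0.725 m from the base axis. Payload 4 kg.
Tool frame: the origin (TCP) lies midway between the tips of the shut fingers; the grasp point (between the pads) lies 19 mm behind it; z points along the fingers, y is the line along which they close (so a half turn about z gives the same grasp; the last joint's range is limited). The gripper opens to 85 mm and grips with 20 to 120 N. Pads are 22 mm wide; open, the fingers measure 114 mm over their backs; the gripper's body (76 mm by 85 mm) begins 54 mm behind the grasp point. The pads swing forward as they close: fully open they stand 13 mm farther back than shut.
Start: joints at [-1.345, 0.241, 0.005, 1.335, 0, 1.571], TCP at [0.112, -0.487, 0.231] pointing down, gripper open.
Joint ranges: [-2.72, 2.72], [-1.05, 1.87], [-1.09, 1.28], [-1.99, 2.15], [-1.42, 1.44], [-3.14, 3.14]. Speed limits (rad/s): [2.79, 2.79, 3.14, 3.14, 3.14, 3.14].

INTERFACE

Orientations are given as [roll, pitch, yaw] about the fixed x, y, z axes, in that order (R = Rz(yaw) Ry(pitch) Rx(roll)).
In Python, from cell import * gives the robot as it stands.
- The arm moves only by the shell command python3 -m handwheel 'ROWS' [OPENING]. ROWS is JSON, a list of rows, each an object with "slide": the shift along the tool's x, y, z in mm, a list of three; "roll": the turn about the tool's z in degrees. A call has 1 to 10 rows; each row shifts and turns the commanded pose from where the row before left it, along the tool's axes as they then stand; what a row does not reach is not made up. A row lasts 1/10 s, in which the tool goes at most 50 mm and 8.59 degrees, less where a joint would pass 70% of its speed; a pose out of reach is approached as far as the arm can. A call with a gripper value outside its range is refused whole. OPENING is the finger opening in mm, from 0 to 85.4, set as the call begins (- or left out, the last holds). The fingers move at their own pace and stop on an object; the grip force is fixed at half the most. Time passes only in rows, so rows that do not move let the fingers close. It gives the time, the measured TCP pose, the force, the opening and the grip force at its end, in the units of the state.
- observe(): the state, without advancing time (a new reading comes with each control period).
- snapshot(name): name is "scene" or "top" or "wrist"; returns a dict with "frame" (384x512x3 uint8, red, green, blue), "depth" (384x512 float32, m along the optical axis (not along the pixel's ray), 0 where there is no reading), "camera_matrix" (3x3 intrinsics, pixels), "R" (3x3) and "t" (3): a world point X has camera coordinates R X + t. Camera axes: x right, y down, z forward; pixel columns grow to the right and rows downward; lengths in m; the calibration is good to about 2 mm. A picture is of the moment at which its call begins.
- close_job(): hands the job in; it is judged then, once.
The state is a dict: "clock": time; "q": joint angles; "qvel": joint speeds; "joint_efforts": joint torques, N m; "tcp_pos": TCP position; "tcp_rot": TCP orientation; "force": force on the tool from outside, world axes, zero at the start; "ft_torque": the same for the moment, N m; "opening": opening from 0.0 (shut) to 1.0 (fully open); "finger_force": force on a finger pad.
Only numpy, scipy, OpenCV 4.12 (cv2) and the standard library are available. Lean on these libraries where they do the work, as an engineer would, in place of code of your own. Each camera call takes 0.05 s, during which the arm holds its last target. There are 200 camera calls.

## Working session

There is one attempt and no reset: what is moved stays moved. The work goes in short steps, Python scripts to look and compute and a shell command to move; the robot and the scene stay as the last step left them, time stands still between calls to the robot, and variables do not carry over. Pictures are saved under pics/ and viewed, at most 10 in all, crops included, and the job is handed in when it is done.

```bash
mkdir -p pics; cat > h.py <<'E'
from cell import *
import numpy as np, cv2
def save(n,f):
    s=snapshot(n); cv2.imwrite(f'pics/{f}.png',s['frame'][:,:,::-1]); np.savez(f'{f}.npz',**s); return s
def pt(s,u,v,z=None):
    K=s['camera_matrix'];R=s['R'];t=s['t']
    r=np.linalg.inv(K)@[u,v,1]
    c=-R.T@t; d=R.T@r
    if z is None: k=s['depth'][int(v),int(u)]
    else: k=(z-c[2])/d[2]
    return c+k*d
E
python3 - <<'E'
from h import *
a=save('scene','a')['frame'];b=save('top','b')['frame']
o=observe();print({k:np.round(v,3) for k,v in o.items()})
E
```

```text
{'clock': np.float64(0.1), 'q': array([-1.345,  0.241,  0.004,  1.335,  0.   ,  1.571]), 'qvel': array([ 0.001, -0.002,  0.004, -0.001,  0.001,  0.   ]), 'joint_efforts': array([ 1.0000e-03, -3.7314e+01,  2.5301e+01,  1.1000e-02,  0.0000e+00,
        0.0000e+00]), 'tcp_pos': array([ 0.112, -0.487,  0.23 ]), 'tcp_rot': array([-3.14 , -0.   ,  0.226]), 'force': array([0.429, 0.654, 0.707]), 'ft_torque': array([-0.002,  0.01 , -0.039]), 'finger_force': np.float64(0.0), 'opening': np.float64(1.001)}
```

View pics/a.png

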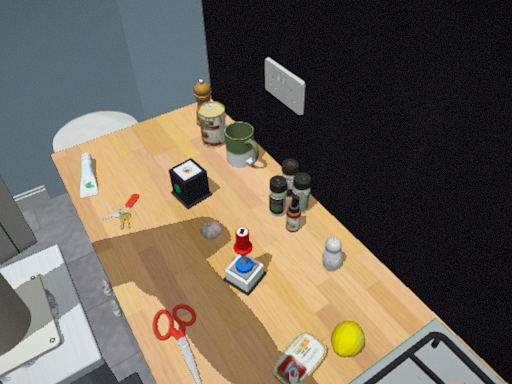

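View pics/b.png

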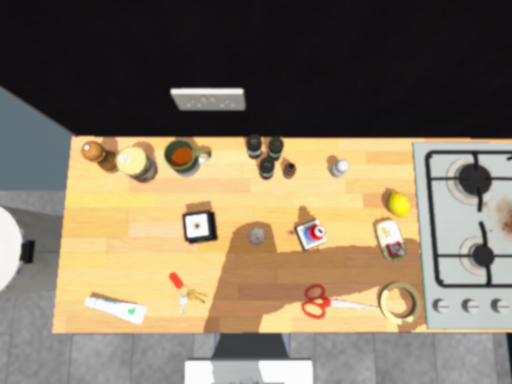

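The scene view shows the probe in its dock at about (243,240), the garlic at (210,229) and the block at (190,180). In the top view the handle top is at about (319,232), the block at (199,226) and the garlic at (257,236). I'll enlarge the top view.

```bash
python3 - <<'E'
from h import *
s=dict(np.load('b.npz'));f=s['frame'][:,:,::-1]
c=np.hstack([cv2.resize(f[205:250,x:x+40],None,fx=10,fy=10,interpolation=cv2.INTER_CUBIC) for x in (180,295)])
cv2.imwrite('pics/c.png',c)
for n,u,v,z in [('h',318,232,None),('h',318,232,.138),('well',197.5,226,.085),('well',197.5,226,None),('garlic',257,236,None)]: print(n,pt(s,u,v,z))
E
```

```text
h [ 0.46015336 -0.15730933  0.15606772]
h [ 0.4611791  -0.16050088  0.138     ]
well [0.47827199 0.12416088 0.085     ]
well [0.48185371 0.13229231 0.03606433]
garlic [ 0.45618432 -0.02106513  0.0430766 ]
```

View pics/c.png

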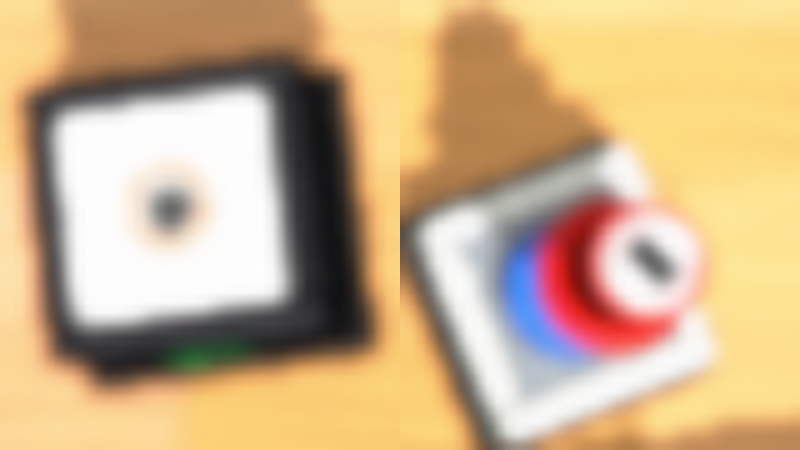

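```bash
cat >> h.py <<'E'
from scipy.spatial.transform import Rotation as Ro
def go(target):
    o=observe(); R=Ro.from_euler('xyz',o['tcp_rot']).as_matrix()
    print('clock',round(float(o['clock']),2),'tcp',np.round(o['tcp_pos'],4),'rot',np.round(o['tcp_rot'],3),'F',np.round(o['force'],2),'op',np.round(o['opening'],3),'q6',round(o['q'][5],2)); print('slide mm',np.round(R.T@(np.array(target)-o['tcp_pos'])*1000,1))
E
python3 - <<'E'
from h import *
s=dict(np.load('b.npz'))
h=pt(s,319.3,230.8,.156);w=pt(s,196.4,225.5,.085)
print(h,w); go([h[0],h[1],.23])
E
```

```text
[ 0.46283578 -0.1603173   0.156     ] [0.47948282 0.12687624 0.085     ]
clock 0.1 tcp [ 0.1118 -0.4867  0.2305] rot [-3.14  -0.     0.226] F [0.43 0.65 0.71] op 1.001 q6 1.57
slide mm [ 415.2 -239.5    1. ]
```

```bash
python3 -m handwheel '[{"slide":[41,-24,-3],"roll":0},{"slide":[41,-24,-3],"roll":0},{"slide":[41,-24,-3],"roll":0},{"slide":[41,-24,-3],"roll":0},{"slide":[41,-24,-3],"roll":0},{"slide":[41,-24,-3],"roll":0},{"slide":[41,-24,-3],"roll":0},{"slide":[41,-24,-3],"roll":0},{"slide":[41,-24,-3],"roll":0},{"slide":[41,-24,-3],"roll":0}]'
python3 -m handwheel '[{"slide":[0,0,0],"roll":0},{"slide":[0,0,0],"roll":0}]'
python3 - <<'E'
from h import *
go([.463,-.160,.23]); s=save('wrist','d')
K=s['camera_matrix'];c=K@(s['R']@np.array([.463,-.160,.156])+s['t']);print(c[:2]/c[2],K)
E
```

```text
clock: 1.1
tcp_pos: [0.4587, -0.1599, 0.2611]
tcp_rot: [-3.142, 0.001, 0.226]
force: [0.9, -1.2, -0.0]
opening: 1.001
finger_force: 0.0
clock: 1.3
tcp_pos: [0.4579, -0.1606, 0.2606]
tcp_rot: [-3.141, 0.002, 0.229]
force: [-0.2, 0.3, -0.6]
opening: 1.004
finger_force: 0.0
clock 1.3 tcp [ 0.4579 -0.1606  0.2606] rot [-3.141e+00  2.000e-03  2.290e-01] F [-0.16  0.31 -0.59] op 1.004 q6 2.58
slide mm [ 5.1  0.5 30.6]
[258.90379626 183.33445529] [[277.73338648   0.         258.71451376]
 [  0.         277.73338648 190.88915133]
 [  0.           0.           1.        ]]
```

View pics/d.png

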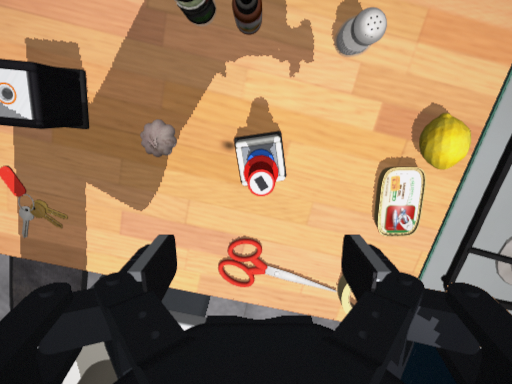

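The wrist view shows the handle top centred at about (262,182), with clear space for the fingers on both sides. The well ring is at the left edge, at (8,94).

```bash
python3 - <<'E'
from h import *
s=dict(np.load('d.npz')); p=pt(s,262,182,.156); print(p,s['depth'][182,262],pt(s,8,93,.085))
f=s['frame'][150:205,230:300].astype(int)
m=((f[:,:,0]>110)&(f[:,:,1]<70)&(f[:,:,2]<70)).astype(np.uint8)
cv2.imwrite('pics/e.png',cv2.resize(s['frame'][150:205,230:300,::-1],None,fx=10,fy=10,interpolation=cv2.INTER_CUBIC))
go([p[0],p[1],.120])
E
```

```text
[ 0.46487032 -0.1624773   0.156     ] 0.25300747 [0.48227054 0.12370646 0.085     ]
clock 1.35 tcp [ 0.4572 -0.1614  0.2607] rot [-3.141e+00  2.000e-03  2.270e-01] F [-0.71  0.62  0.97] op 1.003 q6 2.58
slide mm [  7.5   2.8 140.6]
```

View pics/e.png

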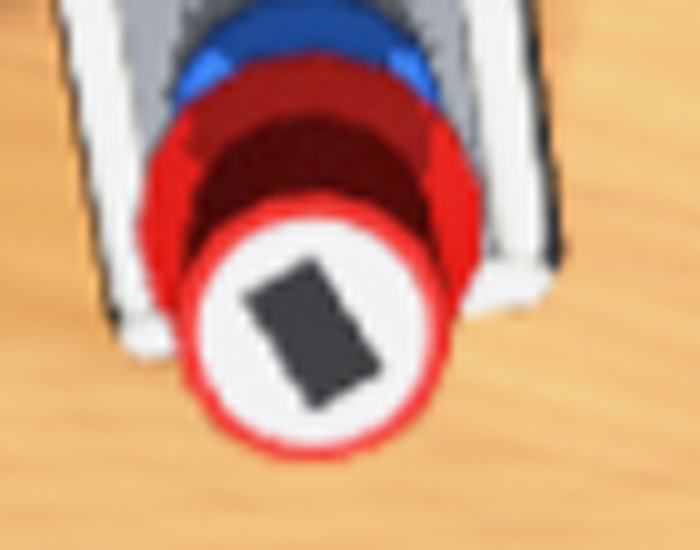

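The enlarged crop puts the handle-top centre at wrist pixel (261.3,182.8). Next I descend and grasp.

```bash
python3 -m handwheel '[{"slide":[3,1,20],"roll":0},{"slide":[3,1,20],"roll":0},{"slide":[1,0.5,20],"roll":0},{"slide":[0,0,20],"roll":0},{"slide":[0,0,20],"roll":0},{"slide":[0,0,20],"roll":0},{"slide":[0,0,20],"roll":0},{"slide":[0,0,0],"roll":0},{"slide":[0,0,0],"roll":0}]'
python3 - <<'E'
from h import *
go([.4642,-.162,.120]);go([.4642,-.162,.120])
E
```

```text
clock: 2.25
tcp_pos: [0.4641, -0.1635, 0.1215]
tcp_rot: [-3.141, 0.001, 0.223]
force: [0.1, -0.5, 0.5]
opening: 0.998
finger_force: 0.0
clock 2.25 tcp [ 0.4641 -0.1635  0.1215] rot [-3.141e+00  1.000e-03  2.230e-01] F [ 0.08 -0.5   0.49] op 0.998 q6 2.58
slide mm [ 0.4 -1.5  1.5]
clock 2.25 tcp [ 0.4641 -0.1635  0.1215] rot [-3.141e+00  1.000e-03  2.230e-01] F [ 0.08 -0.5   0.49] op 0.998 q6 2.58
slide mm [ 0.4 -1.5  1.5]
```

```bash
python3 -m handwheel '[{"slide":[0,-0.7,0],"roll":0},{"slide":[0,0,0],"roll":0},{"slide":[0,0,0],"roll":0},{"slide":[0,0,0],"roll":0},{"slide":[0,0,0],"roll":0},{"slide":[0,0,0],"roll":0},{"slide":[0,0,0],"roll":0},{"slide":[0,0,0],"roll":0},{"slide":[0,0,0],"roll":0},{"slide":[0,0,0],"roll":0}]' 10
```

```text
clock: 3.25
tcp_pos: [0.4654, -0.1617, 0.1218]
tcp_rot: [3.142, -0.001, 0.226]
force: [0.7, 2.0, 5.3]
opening: 0.289
finger_force: 58.6
```

```bash
python3 -m handwheel '[{"slide":[0,0,-3],"roll":0},{"slide":[0,0,-5],"roll":0},{"slide":[0,0,-10],"roll":0},{"slide":[0,0,-15],"roll":0},{"slide":[0,0,-20],"roll":0},{"slide":[0,0,-20],"roll":0},{"slide":[0,0,-20],"roll":0},{"slide":[0,0,-17],"roll":0},{"slide":[0,0,0],"roll":0},{"slide":[0,0,0],"roll":0}]'
python3 - <<'E'
from h import *
go([.4805,.1255,.231]); s=save('scene','f')
cv2.imwrite('pics/f2.png',cv2.resize(s['frame'][130:300,140:290,::-1],None,fx=3.5,fy=3.5,interpolation=cv2.INTER_CUBIC))
E
```

```text
clock: 4.25
tcp_pos: [0.4649, -0.1619, 0.2312]
tcp_rot: [3.141, 0.0, 0.226]
force: [1.2, 0.1, -3.5]
opening: 0.29
finger_force: 59.2
clock 4.25 tcp [ 0.4649 -0.1619  0.2312] rot [3.141 0.    0.226] F [ 1.21  0.09 -3.46] op 0.29 q6 2.58
slide mm [ 7.960e+01 -2.766e+02  2.000e-01]
```

View pics/f2.png

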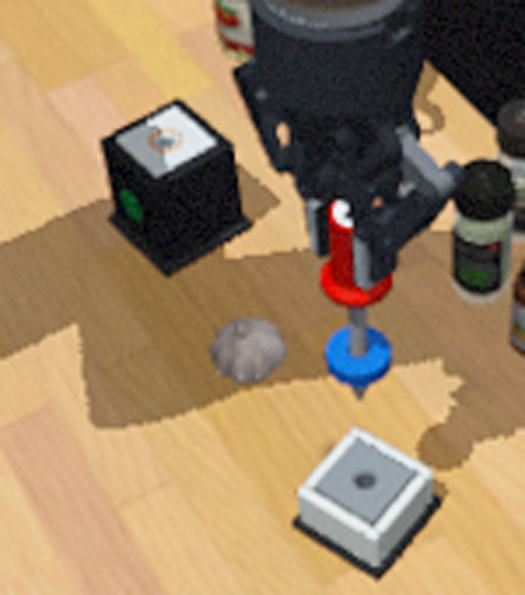

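The probe is held upright and clear, with the tip above the dock. Joint 6 would pass its range at the block, so I roll the tool first.

```bash
python3 -m handwheel '[{"slide":[0,0,0],"roll":-5},{"slide":[0,0,0],"roll":-8},{"slide":[0,0,0],"roll":-8},{"slide":[0,0,0],"roll":-6},{"slide":[0,0,0],"roll":-3},{"slide":[0,0,0],"roll":0}]'
python3 - <<'E'
from h import *
go([.4807,.1255,.231])
E
```

```text
clock: 4.9
tcp_pos: [0.4641, -0.1615, 0.2298]
tcp_rot: [-3.139, 0.002, 0.749]
force: [-0.7, -0.9, -1.9]
opening: 0.289
finger_force: 59.2
clock 4.9 tcp [ 0.4641 -0.1615  0.2298] rot [-3.139e+00  2.000e-03  7.490e-01] F [-0.66 -0.89 -1.88] op 0.289 q6 2.06
slide mm [ 207.6 -198.9   -1. ]
```

```bash
python3 -m handwheel '[{"slide":[8,-8,0],"roll":0},{"slide":[18,-17,0],"roll":0},{"slide":[26,-25,0],"roll":0},{"slide":[28,-27,0],"roll":0},{"slide":[28,-27,0],"roll":0},{"slide":[28,-27,0],"roll":0},{"slide":[28,-27,0],"roll":0},{"slide":[22,-21,0],"roll":0},{"slide":[14,-13,0],"roll":0},{"slide":[7,-7,0],"roll":0}]'
python3 -m handwheel '[{"slide":[0,0,0],"roll":0},{"slide":[0,0,0],"roll":0},{"slide":[0,0,0],"roll":0}]'
python3 - <<'E'
from h import *
go([.4807,.1255,.231])
g=[]
for n,(r,c) in {'scene':((130,220),(140,240)),'wrist':((60,384),(150,370))}.items():
    s=save(n,'g_'+n); K=s['camera_matrix']
    for X in ([.4807,.1255,.085],[.4807,.1255,.121]):
        q=K@(s['R']@np.array(X)+s['t']); print(n,q[:2]/q[2])
    im=s['frame'][r[0]:r[1],c[0]:c[1],::-1]; k=590/im.shape[0]; k=min(k,400/im.shape[1]);print(n,'scale',k)
    im=cv2.resize(im,None,fx=k,fy=k,interpolation=cv2.INTER_CUBIC)
    g.append(cv2.copyMakeBorder(im,0,595-im.shape[0],0,400-im.shape[1],cv2.BORDER_CONSTANT))
cv2.imwrite('pics/g.png',np.hstack(g))
E
```

```text
clock: 5.9
tcp_pos: [0.4803, 0.1272, 0.2308]
tcp_rot: [-3.141, 0.001, 0.752]
force: [0.2, -0.1, -2.2]
opening: 0.288
finger_force: 59.3
clock: 6.2
tcp_pos: [0.4808, 0.124, 0.2312]
tcp_rot: [3.142, 0.001, 0.748]
force: [-1.0, -0.6, -3.5]
opening: 0.288
finger_force: 59.3
clock 6.2 tcp [0.4808 0.124  0.2312] rot [3.142e+00 1.000e-03 7.480e-01] F [-0.98 -0.64 -3.48] op 0.288 q6 2.65
slide mm [ 0.9 -1.2  0.2]
scene [186.59051323 170.74614227]
scene [184.60644198 159.61219144]
scene scale 4.0
wrist [257.5457875 177.6962322]
wrist [257.36958163 186.20629093]
wrist scale 1.8181818181818181
```

View pics/g.png

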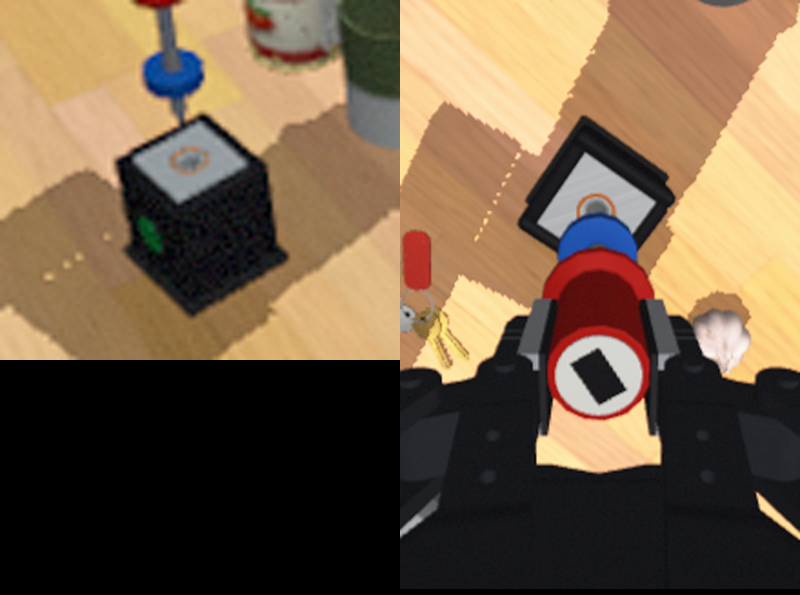

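The left crop (scene) has the tip at scene pixel (185.5,161) and the ring centre at (187.3,170). The right crop (wrist) has the ring centre at wrist pixel (257.8,176) and the handle top at (259.5,266.8).

```bash
python3 - <<'E'
from h import *
s=dict(np.load('g_wrist.npz'))
f=s['frame'].astype(int); 
# orange ring centroid & white disc by ellipse fit
hsv=cv2.cvtColor(s['frame'],cv2.COLOR_RGB2HSV)
m=((hsv[:,:,0]<20)&(hsv[:,:,0]>5)&(hsv[:,:,1]>100)); y,x=np.nonzero(m[160:185,244:272]); print('ring bbox',x.min()+244,x.max()+244,y.min()+160,y.max()+160)
m=(hsv[:,:,1]<60)&(hsv[:,:,2]>150); y,x=np.nonzero(m[240:295,230:290]); print('disc bbox',x.min()+230,x.max()+230,y.min()+240,y.max()+240)
ht=pt(s,(x.min()+x.max())/2+230,(y.min()+y.max())/2+240,.266);w=pt(s,257.8,176,.085)
a=dict(np.load('g_scene.npz'))
print('wrist: handle',ht,'well',w); print('scene: tip',pt(a,185.5,161,.121),'well',pt(a,187.3,170,.085))
R=Ro.from_euler('xyz',observe()['tcp_rot']).as_matrix()
print('wrist d tool',(R.T@(w-ht))*1e3,'scene d tool',R.T@(pt(a,187.3,170,.085)-pt(a,185.5,161,.121))*1e3)
E
```

```text
ring bbox 247 268 167 179
disc bbox 236 282 245 287
wrist: handle [0.4829902  0.12561675 0.266     ] well [0.48224214 0.12655714 0.085     ]
scene: tip [0.480252   0.11981564 0.121     ] well [0.48333678 0.12694906 0.085     ]
wrist d tool [ 1.15434587e-01 -1.20950483e+00  1.80999911e+02] scene d tool [ 7.1167834  -3.13639935 35.99883333]
```

```bash
python3 -m handwheel '[{"slide":[0.5,-0.7,3],"roll":0},{"slide":[0.5,-0.5,8],"roll":0},{"slide":[0,0,8],"roll":0},{"slide":[0,0,7],"roll":0},{"slide":[0,0,2],"roll":0},{"slide":[0,0,0],"roll":0},{"slide":[0,0,0],"roll":0}]'
python3 - <<'E'
from h import *
go([.4815,.1258,.203])
s=save('scene','i');K=s['camera_matrix']
for X in ([.4823,.1267,.085],[.4823,.1267,.093]):
        q=K@(s['R']@np.array(X)+s['t']); print((q[:2]/q[2]-[165,140])*10)
w=snapshot('top')
a=cv2.resize(s['frame'][140:190,165:205,::-1],None,fx=10,fy=10,interpolation=cv2.INTER_CUBIC)
cv2.imwrite('pics/i.png',a)
E
```

```text
clock: 7.0
tcp_pos: [0.4811, 0.1265, 0.2034]
tcp_rot: [3.141, -0.0, 0.749]
force: [0.8, -0.2, -2.5]
opening: 0.285
finger_force: 59.3
clock 7.0 tcp [0.4811 0.1265 0.2034] rot [ 3.141 -0.     0.749] F [ 0.83 -0.18 -2.5 ] op 0.285 q6 2.65
slide mm [-0.2  0.8  0.4]
[219.62593397 302.18889643]
[215.32834112 277.92789677]
```

View pics/i.png

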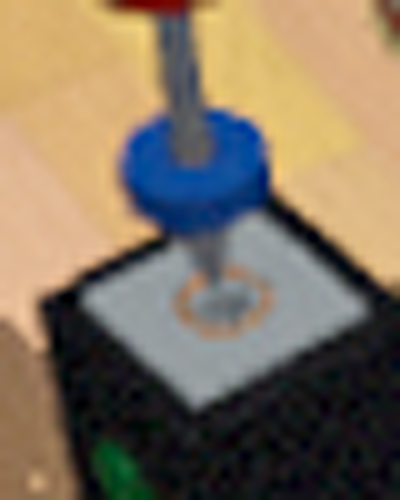

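In the enlarged scene view the tip at (215,282) is directly over the ring centre at (223,300), to within about 2 mm. Lowering next.

```bash
python3 -m handwheel '[{"slide":[0,0,2],"roll":0},{"slide":[0,0,2],"roll":0},{"slide":[0,0,2],"roll":0},{"slide":[0,0,2],"roll":0},{"slide":[0,0,2],"roll":0},{"slide":[0,0,2],"roll":0}]'
python3 -m handwheel '[{"slide":[0,0,2],"roll":0},{"slide":[0,0,2],"roll":0},{"slide":[0,0,2],"roll":0},{"slide":[0,0,2],"roll":0},{"slide":[0,0,0],"roll":0}]'
```

```text
clock: 7.7
tcp_pos: [0.4809, 0.1265, 0.1911]
tcp_rot: [-3.142, 0.0, 0.749]
force: [-0.7, -0.0, -2.1]
opening: 0.287
finger_force: 59.3
clock: 8.2
tcp_pos: [0.4812, 0.1265, 0.1832]
tcp_rot: [3.141, -0.0, 0.749]
force: [0.9, 0.5, -3.6]
opening: 0.288
finger_force: 59.2
```

```bash
python3 -m handwheel '[{"slide":[0,0,3],"roll":0},{"slide":[0,0,3],"roll":0},{"slide":[0,0,3],"roll":0},{"slide":[0,0,2],"roll":0},{"slide":[0,0,2],"roll":0},{"slide":[0,0,0],"roll":0}]'
python3 -m handwheel '[{"slide":[0,0,2],"roll":0},{"slide":[0,0,2],"roll":0},{"slide":[0,0,2],"roll":0},{"slide":[0,0,1],"roll":0},{"slide":[0,0,0],"roll":0},{"slide":[0,0,0],"roll":0}]'
```

```text
clock: 8.8
tcp_pos: [0.481, 0.1264, 0.17]
tcp_rot: [3.141, 0.0, 0.749]
force: [1.1, -0.0, -3.7]
opening: 0.292
finger_force: 59.1
clock: 9.4
tcp_pos: [0.4811, 0.1265, 0.1637]
tcp_rot: [3.141, -0.001, 0.749]
force: [0.3, -0.5, 2.8]
opening: 0.284
finger_force: 59.6
```

```bash
python3 -m handwheel '[{"slide":[0,0,1],"roll":0},{"slide":[0,0,1],"roll":0},{"slide":[0,0,1],"roll":0},{"slide":[0,0,1],"roll":0}]'|grep -E "pos|^force"
python3 -m handwheel '[{"slide":[0,0,1],"roll":0},{"slide":[0,0,1],"roll":0},{"slide":[0,0,1],"roll":0},{"slide":[0,0,1],"roll":0}]'|grep -E "pos|^force"
python3 -m handwheel '[{"slide":[0,0,1],"roll":0},{"slide":[0,0,0],"roll":0},{"slide":[0,0,0],"roll":0}]'|grep -E "pos|^force"; python3 -m handwheel '[{"slide":[0,0,0],"roll":0}]'|grep -E "pos|^force"
```

```text
tcp_pos: [0.4811, 0.1265, 0.1594]
force: [0.0, 0.2, 3.6]
tcp_pos: [0.4811, 0.1264, 0.1553]
force: [-0.0, -0.4, 4.3]
tcp_pos: [0.481, 0.1264, 0.1541]
force: [1.2, -1.1, 2.4]
tcp_pos: [0.481, 0.1264, 0.1541]
force: [1.7, -1.1, 1.3]
```

```bash
python3 -m handwheel '[{"slide":[0,0,1],"roll":0},{"slide":[0,0,1],"roll":0}]'|grep -E "pos|^force"
python3 -m handwheel '[{"slide":[0,0,0],"roll":0}]'|grep -E "^force"; python3 -m handwheel '[{"slide":[0,0,0],"roll":0}]'|grep -E "pos|^force"
```

```text
tcp_pos: [0.481, 0.1264, 0.1524]
force: [1.0, -0.9, 3.9]
force: [1.3, -1.2, 2.7]
tcp_pos: [0.4809, 0.1264, 0.1522]
force: [1.7, -1.0, 3.6]
```

```bash
python3 -m handwheel '[{"slide":[0,0,0.5],"roll":0},{"slide":[0,0,0.5],"roll":0}]'|grep -E "pos|^force"
python3 -m handwheel '[{"slide":[0,0,0],"roll":0}]'|grep -E "^force"; python3 -m handwheel '[{"slide":[0,0,0],"roll":0}]'|grep -E "pos|^force"
```

```text
tcp_pos: [0.481, 0.1264, 0.1514]
force: [0.5, -0.3, 4.5]
force: [1.5, -1.3, 3.3]
tcp_pos: [0.481, 0.1264, 0.1513]
force: [2.0, -0.3, 3.7]
```

```bash
python3 -m handwheel '[{"slide":[0,0,1],"roll":0},{"slide":[0,0,0.5],"roll":0}]'|grep -E "pos|^force"
python3 -m handwheel '[{"slide":[0,0,0],"roll":0}]'|grep -E "^force"; python3 -m handwheel '[{"slide":[0,0,0],"roll":0}]'|grep -E "pos|^force"
```

```text
tcp_pos: [0.481, 0.1264, 0.1498]
force: [0.8, -0.7, 3.6]
force: [0.7, -1.5, 3.8]
tcp_pos: [0.481, 0.1264, 0.1497]
force: [1.1, -0.9, 3.4]
```

```bash
python3 -m handwheel '[{"slide":[0,0,1],"roll":0},{"slide":[0,0,1],"roll":0}]'|grep -E "pos|^force"
python3 -m handwheel '[{"slide":[0,0,0],"roll":0}]'|grep -E "^force"; python3 -m handwheel '[{"slide":[0,0,0],"roll":0}]'|grep -E "pos|^force"
```

```text
tcp_pos: [0.481, 0.1264, 0.1478]
force: [0.9, -0.5, 4.3]
force: [1.2, -2.0, 3.7]
tcp_pos: [0.4809, 0.1264, 0.1476]
force: [1.8, -0.8, 2.5]
```

```bash
python3 -m handwheel '[{"slide":[0,0,1],"roll":0},{"slide":[0,0,1],"roll":0}]'|grep -E "pos|^force"
python3 -m handwheel '[{"slide":[0,0,0],"roll":0}]'|grep -E "^force"; python3 -m handwheel '[{"slide":[0,0,0],"roll":0}]'|grep -E "pos|^force"
```

```text
tcp_pos: [0.481, 0.1264, 0.1458]
force: [1.0, -1.4, 5.1]
force: [1.9, -0.6, 4.5]
tcp_pos: [0.4809, 0.1264, 0.1457]
force: [1.9, -1.0, 2.5]
```

```bash
python3 -m handwheel '[{"slide":[0,0,1],"roll":0},{"slide":[0,0,1],"roll":0}]'|grep -E "pos|^force"
python3 -m handwheel '[{"slide":[0,0,0],"roll":0}]'|grep -E "^force"; python3 -m handwheel '[{"slide":[0,0,0],"roll":0}]'|grep -E "pos|^force"
```

```text
tcp_pos: [0.4809, 0.1264, 0.1439]
force: [0.3, -1.0, 4.3]
force: [1.3, -2.0, 2.3]
tcp_pos: [0.4809, 0.1264, 0.1437]
force: [2.2, -1.4, 1.9]
```

```bash
python3 -m handwheel '[{"slide":[0,0,1],"roll":0},{"slide":[0,0,1],"roll":0}]'|grep -E "pos|^force"
python3 -m handwheel '[{"slide":[0,0,0],"roll":0}]'|grep -E "^force"; python3 -m handwheel '[{"slide":[0,0,0],"roll":0}]'|grep -E "pos|^force"
```

```text
tcp_pos: [0.4809, 0.1265, 0.1418]
force: [2.5, -0.4, 3.8]
force: [2.6, -2.1, 2.1]
tcp_pos: [0.4809, 0.1264, 0.1417]
force: [0.6, -1.0, 2.5]
```

```bash
python3 -m handwheel '[{"slide":[0,0,1],"roll":0},{"slide":[0,0,1],"roll":0}]'|grep -E "pos|^force"
python3 -m handwheel '[{"slide":[0,0,0],"roll":0}]'|grep -E "^force"; python3 -m handwheel '[{"slide":[0,0,0],"roll":0}]'|grep -E "pos|^force"
```

```text
tcp_pos: [0.481, 0.1264, 0.1398]
force: [1.1, -1.5, 5.0]
force: [2.5, -1.5, 3.7]
tcp_pos: [0.4809, 0.1264, 0.1397]
force: [2.5, -1.5, 2.2]
```

Depth is about 55 mm with no bottom yet, so I continue.

```bash
python3 -m handwheel '[{"slide":[0,0,1],"roll":0},{"slide":[0,0,1],"roll":0}]'|grep -E "pos|^force"
python3 -m handwheel '[{"slide":[0,0,0],"roll":0}]'|grep -E "^force"; python3 -m handwheel '[{"slide":[0,0,0],"roll":0}]'|grep -E "pos|^force"
```

```text
tcp_pos: [0.4809, 0.1265, 0.1378]
force: [1.6, -1.3, 4.3]
force: [1.3, -2.1, 3.4]
tcp_pos: [0.4809, 0.1264, 0.1377]
force: [2.2, -1.7, 2.5]
```

```bash
python3 -m handwheel '[{"slide":[0,0,1],"roll":0},{"slide":[0,0,1],"roll":0}]'|grep -E "pos|^force"
python3 -m handwheel '[{"slide":[0,0,0],"roll":0}]'|grep -E "^force"; python3 -m handwheel '[{"slide":[0,0,0],"roll":0}]'|grep -E "pos|^force"
```

```text
tcp_pos: [0.4809, 0.1264, 0.1358]
force: [1.9, -1.9, 3.9]
force: [1.8, -1.4, 2.7]
tcp_pos: [0.4809, 0.1264, 0.1357]
force: [2.2, -1.2, 2.7]
```

```bash
python3 -m handwheel '[{"slide":[0,0,1],"roll":0},{"slide":[0,0,1],"roll":0}]'|grep -E "pos|^force"
python3 -m handwheel '[{"slide":[0,0,0],"roll":0}]'|grep -E "^force"; python3 -m handwheel '[{"slide":[0,0,0],"roll":0}]'|grep -E "pos|^force"
```

```text
tcp_pos: [0.4811, 0.1266, 0.1342]
force: [-0.1, -2.1, 7.4]
force: [1.5, -2.6, 5.2]
tcp_pos: [0.4811, 0.1266, 0.1341]
force: [1.1, -2.0, 5.4]
```

The bottom is felt: about 2.7 N above the sliding baseline. I press about 1 mm further.

```bash
python3 -m handwheel '[{"slide":[0,0,0.5],"roll":0},{"slide":[0,0,0.5],"roll":0}]'|grep -E "pos|^force"
python3 -m handwheel '[{"slide":[0,0,0],"roll":0}]'|grep -E "^force"; python3 -m handwheel '[{"slide":[0,0,0],"roll":0}]'|grep -E "pos|^force"
```

```text
tcp_pos: [0.4812, 0.1267, 0.1337]
force: [-0.5, -1.1, 9.3]
force: [0.8, -1.4, 7.8]
tcp_pos: [0.4812, 0.1267, 0.1336]
force: [0.8, -2.0, 9.3]
```

```bash
python3 -m handwheel '[{"slide":[0,0,0.4],"roll":0},{"slide":[0,0,0],"roll":0},{"slide":[0,0,0],"roll":0},{"slide":[0,0,0],"roll":0}]'|grep -E "pos|^force"
python3 -m handwheel '[{"slide":[0,0,0],"roll":0},{"slide":[0,0,0],"roll":0},{"slide":[0,0,0],"roll":0},{"slide":[0,0,0],"roll":0},{"slide":[0,0,0],"roll":0},{"slide":[0,0,0],"roll":0},{"slide":[0,0,0],"roll":0},{"slide":[0,0,0],"roll":0},{"slide":[0,0,0],"roll":0},{"slide":[0,0,0],"roll":0}]'|grep -E "clock|pos|^force"
python3 -m handwheel '[{"slide":[0,0,0],"roll":0},{"slide":[0,0,0],"roll":0},{"slide":[0,0,0],"roll":0},{"slide":[0,0,0],"roll":0},{"slide":[0,0,0],"roll":0},{"slide":[0,0,0],"roll":0},{"slide":[0,0,0],"roll":0},{"slide":[0,0,0],"roll":0},{"slide":[0,0,0],"roll":0},{"slide":[0,0,0],"roll":0}]'|grep -E "clock|pos|^force"
```

```text
tcp_pos: [0.4812, 0.1267, 0.1334]
force: [0.2, -1.9, 9.6]
clock: 16.8
tcp_pos: [0.4812, 0.1267, 0.1334]
force: [-0.6, -2.5, 9.3]
clock: 17.8
tcp_pos: [0.4812, 0.1267, 0.1334]
force: [0.2, -1.6, 9.1]
```

The pressure was steady at about 6.5 N on the bottom for over 2 s. Now I release and rise.

```bash
python3 -m handwheel '[{"slide":[0,0,0],"roll":0},{"slide":[0,0,0],"roll":0},{"slide":[0,0,0],"roll":0},{"slide":[0,0,0],"roll":0},{"slide":[0,0,0],"roll":0},{"slide":[0,0,0],"roll":0},{"slide":[0,0,0],"roll":0},{"slide":[0,0,0],"roll":0}]' 75
python3 -m handwheel '[{"slide":[0,0,-5],"roll":0},{"slide":[0,0,-10],"roll":0},{"slide":[0,0,-15],"roll":0},{"slide":[0,0,-20],"roll":0},{"slide":[0,0,-20],"roll":0},{"slide":[0,0,-20],"roll":0},{"slide":[0,0,-15],"roll":0},{"slide":[0,0,-5],"roll":0},{"slide":[0,0,0],"roll":0},{"slide":[0,0,0],"roll":0}]'
python3 - <<'E'
from h import *
s=save('scene','k')
cv2.imwrite('pics/k.png',cv2.resize(s['frame'][120:260,130:300,::-1],None,fx=4,fy=4,interpolation=cv2.INTER_CUBIC))
E
```

```text
clock: 18.6
tcp_pos: [0.4809, 0.1265, 0.1324]
tcp_rot: [-3.142, 0.0, 0.749]
force: [-0.8, -0.2, -1.5]
opening: 0.878
finger_force: 0.0
clock: 19.6
tcp_pos: [0.4806, 0.1264, 0.242]
tcp_rot: [-3.141, 0.001, 0.749]
force: [0.1, -0.1, -1.4]
opening: 0.875
finger_force: 0.0
```

View pics/k.png

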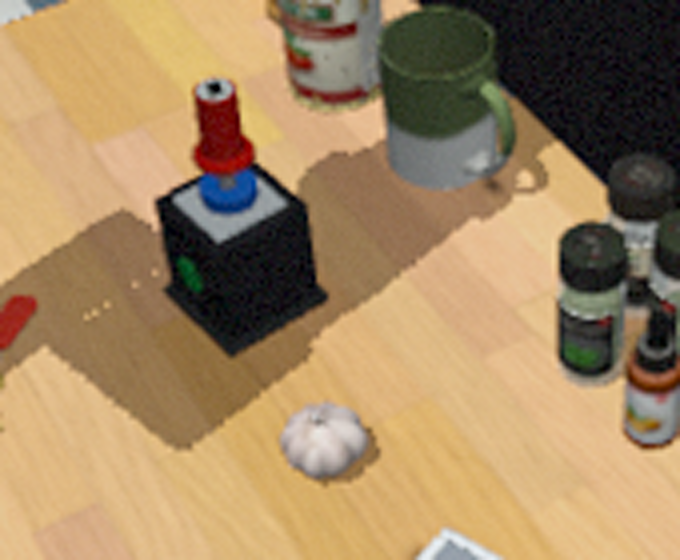

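The probe stands upright in the well, at about (218,130) in the crop, with its blue collar flush on the block at (228,190). The mug and garlic are undisturbed.

```bash
python3 -c "
from cell import *
print(close_job())"
```

```text
the job is handed in; nothing more can be done
None
```

The probe is standing released in the well with its collar down on the block; I estimate it pressed the bottom with about 6.5 N for just over 2 s, the final picture shows the mug and garlic in place, and the job is handed in (no verdict was returned).

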